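Hold the reference filter in the light-transmission meter

TASK

Swing the bench lamp's arm aside until its head is well clear of the light-transmission meter, so that it neither blocks the meter's slot nor shines into it. Then take the tall reference filter with the round glass out of the rack, pass it upright down through the narrow slot in the meter's top without forcing it, and hold it there with the glass centred on the light beam; the meter has no rest for it, so finish with the filter still held in the gripper. Leave the other filter frames, the bottle and the vial as they are.

Things in the scene. Friction and masses are not known exactly. Their poses are not given: they have to be found in the camera images.
- meter: Light-transmission meter, a white bench instrument 170 mm (x) by 200 mm (y), fixed to the bench; origin at the centre of its underside, z up. In the middle of its top lies a grey hood, 100 x 66 mm, its upper face 110 mm above the bench (the housing beside it is 104 mm high), with the slot in it. A small round mark on each side face (+y and -y), 65 mm above the bench, shows the height of the light beam.
- meter_slot (a point): Centre of the slot's mouth, level with the upper face of the hood, 110 mm above the bench. The slot is 52 mm long (meter x) and 10 mm wide (meter y), 2 mm more each way than the filter, and goes straight down through the hood (12 mm thick), its upper 6 mm bevelled out by 3 mm on all sides. Below it is an open chamber, 84 mm (x) by 62 mm (y); the chamber floor is 98 mm below this point. Same axes as the meter.
- meter_beam (a point): Centre of the light beam in the chamber, straight below the slot, 45 mm under the mouth (65 mm above the bench). The beam is 6 mm thick and runs along the meter's y, square to the filter's faces. Same axes as the meter.
- filter: The tall reference filter: a flat grey aluminium holder, 50 mm wide (its x), 8 mm thick (its y), 140 mm tall (its z), 110 g give or take a third; origin at the centre of its underside. The upper 30 mm are a ribbed grip tab, 30 mm wide and 8 mm thick; the lowest 4 mm narrow to 46 x 5 mm. A round glass, 21 mm across, sits in its lower half, just clear of the rack. It stands upright in one of the rack's three slots; both faces are alike. It is the tallest of the three holders.
- filter_window (a point): Centre of the filter's round glass, 35 mm above its underside and 105 mm below the top of its tab, in the middle of its width and thickness. Same axes as the filter.
- rack: Cream rack, 80 mm (x) by 176 mm (y) by 34 mm high, fixed to the bench, with three slots 60 mm apart along its y, each 52 x 10 mm and 24 mm deep (floor 10 mm above the bench), each holding one filter holder with its faces square to the rack's y. Origin at the centre of its underside.
- frame_a: Bystander: short filter frame, 50 x 8 x 94 mm, like the filter but with a square opening half way up and no glass; stands in the rack. Origin at the centre of its underside. Must not be disturbed.
- frame_b: Bystander: second short frame, the same as frame_a, in another slot of the rack. Must not be disturbed.
- lamp: Bench lamp's fixed stand behind the meter: round dark foot 104 mm across and a steel post 16 mm thick, 290 mm high. Origin at the centre of the foot's underside.
- lamp_arm (a joint): Angle of the lamp's arm on its upright hinge, rad. Near 0 the head is over the meter's slot; the value grows as the arm turns clockwise seen from above (the head goes towards the robot, then to the robot's left), stops at -0.4 and 1.8. A little friction (about 0.12 N m) keeps the arm where it is left.
- lamp_hinge (a point): Point on the hinge's upright axis at the height of the arm's bar, 290 mm above the bench.
- lamp_bar (a point): Point on the axis of the arm's level bar (bare round aluminium tube, 14 mm thick), 130 mm out from the hinge, 290 mm above the bench. The point's x axis points along the bar towards the hinge, z up. The bar is free from 20 mm to 155 mm out from the hinge.
- lamp_head (a point): Centre of the lamp's round white head (92 mm across, 18 mm thick), 208 mm out from the hinge; the head hangs 19 to 37 mm below the bar's axis, its top knuckle rises 9 mm above the axis.
- bottle: Bystander: glass bottle with a blue cap, 68 mm across, about 150 mm tall, standing on the bench; origin at the centre of its underside.
- vial: Bystander: small glass vial with a black cap, 25 mm across, 47 mm tall, standing on the bench; origin at the centre of its underside.
Things that resemble listed ones, but are neither listed nor needed, are in the scene too. Leave any purple, turquoise or yellow look-alike of the filter alone.

How it is judged:
By the outcome, as a careful person would: the job done as asked, in the order asked, and still so for the second after the job is handed in, while the arm keeps its last pose, push and grip.
It also fails if it takes over 67 s, if anything falls off the work surface, if the arm or the gripper's body presses on something with over 40 N, if the wrist force passes 120 N, or if a joint passes its speed limit or range.

ROBOT

A 7-joint arm with a two-finger parallel gripper is mounted at the origin on the work surface. World frame = base frame: x ahead of the robot, y to its left, z up, the work surface at z = 0. Lengths are in m, angles in rad, forces in N, time in s.
With the tool pointing down it reaches from about 0.4 to 0.85 m from the base axis. Payload 4.4 kg.
Tool frame: the origin (TCP) lies midway between the tips of the shut fingers; the grasp point (between the pads) lies 19 mm behind it; y points along the fingers, x is the direction in which the jaws open and shut, and the axes are right-handed (so a half turn about y gives the same grasp; the last joint's range is limited). The gripper opens to 94 mm and grips with 3 to 60 N. Pads are 16 mm wide; open, the fingers measure 119 mm over their backs; the gripper's body (75 mm by 177 mm) begins 78 mm behind the grasp point.
Start: joints at [1.055, 0.628, 0.038, 1.517, -0.027, 0.996, -0.02], TCP at [0.283, -0.585, 0.205] pointing down, gripper open.
Joint ranges: [-3.06, 3.06], [-0.37, 2.12], [-1.25, 1.32], [0.18, 2.47], [-1.1, 4.24], [0.23, 1.98], [-2.94, 2.94]. Speed limits (rad/s): [2.57, 2.57, 3.14, 3.14, 3.14, 3.14, 3.14].

INTERFACE

Orientations are given as [roll, pitch, yaw] about the fixed x, y, z axes, in that order (R = Rz(yaw) Ry(pitch) Rx(roll)).
In Python, from plant import robot gives the robot as it stands. The module is installed in compiled form; this text tells all that it offers.
- The arm moves only by the tool move_arm, never from a script. Its argument "rows" is a list that holds one entry, the list of rows, each a list of 5 numbers: the gripper's target within -1 to 1 (shut at 1, half-way at 0, fully open at -1), then the shift along the tool's x, y, z in units of 30 mm (1.0 is 30 mm), then the turn about the tool's y in units of 5 degrees (1.0 is 5 degrees). A call has 1 to 12 rows; each row shifts and turns the commanded pose from where the row before left it, along the tool's axes as they then stand; what a row does not reach is not made up. A row lasts 1/12 s, in which the tool goes at most 41.7 mm and 7.16 degrees, less where a joint would pass 70% of its speed; a pose out of reach is approached as far as the arm can. A call is refused whole if a number of a shift passes 1 or a number of a turn 1, either way. A call with a gripper value outside its range is refused whole. The fingers move at their own pace and stop on an object; the grip force is fixed at half the most. Time passes only in rows, so rows that do not move let the fingers close. It gives the time, the measured TCP pose, the force and the opening at its end, in the units of the state.
- robot.observe(): the state, without advancing time (a new reading comes with each control period).
- robot.snapshot(name): name is "side" or "top"; returns the picture (400x640x3 uint8, blue, green, red); there is no depth.
- robot.camera_model(name): a dict with "fx", "fy", "cx", "cy" (pixels), "rvec" (rotation vector, rad) and "tvec" (3), from world to camera coordinates, as OpenCV has them. Camera axes: x right, y down, z forward; pixel columns grow to the right and rows downward; lengths in m; the calibration is good to about 2 mm. A picture is of the moment at which its call begins. camera_model takes no time and is no camera call.
- robot.job_done(): hands the job in, once; it reports no verdict.
The state is a dict: "t": time; "joint_pos": joint angles; "qd": joint speeds; "joint_torque": joint torques, N m; "ee_pos": TCP position; "eef_rot": TCP orientation; "wrist_force": force on the tool from outside, world axes, zero at the start; "wrist_torque": the same for the moment, N m; "gripper_width": opening from 0.0 (shut) to 1.0 (fully open).
Only numpy, scipy, OpenCV 4.12 (cv2) and the standard library are available. Lean on these libraries where they do the work, as an engineer would, in place of code of your own. Each camera call takes 0.05 s, during which the arm holds its last target.

## Working session

There is one attempt and no reset: what is moved stays moved. The work goes in short steps, Python scripts to look and compute and a tool call to move; the robot and the scene stay as the last step left them, time stands still between calls to the robot, and variables do not carry over. Pictures are saved under pics/ and viewed, and the job is handed in when it is done.

Besides the shell and the picture viewer there is one more tool, called after "Request:" as a command line: name --argument value ..., lists and objects as JSON in quotes. move_arm: Moves the arm, as the interface text tells. Its arguments: {"type":"object","properties":{"rows":{"type":"array","items":{"type":"array","items":{"type":"array","items":{"type":"number"}}}}},"required":["rows"]}

```bash
mkdir -p pics
python3 - <<'E'
from plant import robot
import cv2,numpy as np
for n in("side","top"):
    im=robot.snapshot(n); cv2.imwrite(f"pics/{n}0.png",im)
    m=robot.camera_model(n); print(n,m)
    R=cv2.Rodrigues(np.array(m['rvec'],float))[0]; print(-R.T@np.array(m['tvec']).ravel(), R[2])
s=robot.observe()
print(s)
E
```

```text
side {'fx': 483.79148368163044, 'fy': 483.79148368163044, 'cx': 315.39358014216214, 'cy': 199.48279717286874, 'rvec': array([ 0.583376  , -2.58395724,  1.31287127]), 'tvec': array([0.47083523, 0.35072058, 0.91171457])}
[0.21263994 0.6815266  0.81622298] [ 0.33461239 -0.73327501 -0.59189721]
top {'fx': 398.3464944000025, 'fy': 398.3464944000025, 'cx': 318.76997208869176, 'cy': 203.41375375985078, 'rvec': array([ 2.14982355, -2.16403819,  0.07247385]), 'tvec': array([-0.06230274,  0.55618562,  1.09095306])}
[ 0.44696058 -0.09942573  1.13742842] [ 0.09739734  0.0299517  -0.99479478]
{'t': 0.1, 'joint_pos': array([ 1.0551973 ,  0.62923306,  0.03845464,  1.51820266, -0.02698358,
        0.99628028, -0.01998966]), 'qd': array([-0.00058686, -0.00219292, -0.00061484, -0.00271616,  0.00131909,
        0.00093356,  0.00029724]), 'joint_torque': array([ 3.94077622e-03, -5.50787795e+01,  1.14770237e+00, -1.87115532e+01,
       -5.21334505e-02,  1.91796018e-02,  5.22728033e-05]), 'ee_pos': array([ 0.28238717, -0.58483741,  0.20468048]), 'eef_rot': array([-1.57082915,  0.00160481, -1.12098457]), 'wrist_force': array([0.01799162, 0.05253929, 0.10672346]), 'wrist_torque': array([-0.01072435,  0.03660709,  0.0185906 ]), 'gripper_width': 0.9991472747381489}
```

View pics/side0.png

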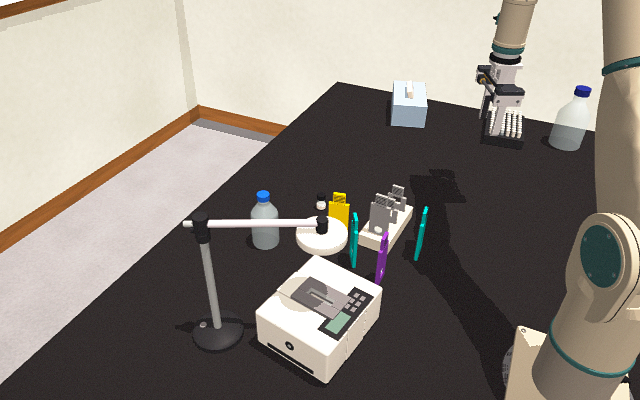

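View pics/top0.png

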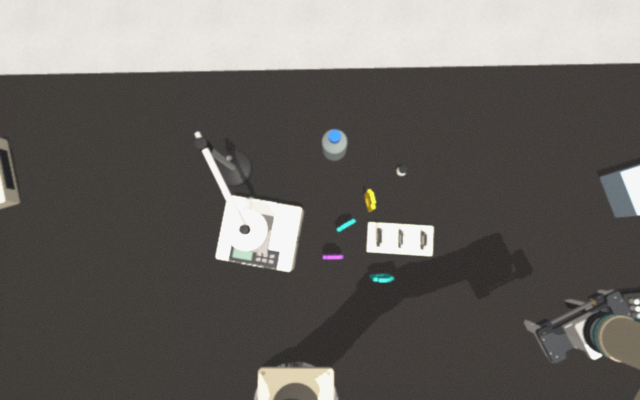

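```bash
cat > h.py <<'E'
import numpy as np,cv2
from plant import robot
class C:
    def __init__(s,n):
        m=robot.camera_model(n); s.R=cv2.Rodrigues(np.array(m['rvec'],float))[0]; s.rv=np.array(m['rvec'],float); s.t=np.array(m['tvec'],float).ravel()
        s.K=np.array([[m['fx'],0,m['cx']],[0,m['fy'],m['cy']],[0,0,1]]); s.c=-s.R.T@s.t
    def ray(s,p): 
        d=s.R.T@np.linalg.inv(s.K)@np.array([p[0],p[1],1.]); return d/np.linalg.norm(d)
    def pl(s,p,z):
        d=s.ray(p); return s.c+d*(z-s.c[2])/d[2]
    def pr(s,P): return cv2.projectPoints(np.atleast_2d(np.array(P,float)),s.rv,s.t,s.K,None)[0].reshape(-1,2)
def tri(a,p,b,q):
    d,e=a.ray(p),b.ray(q)
    k=np.linalg.lstsq(np.c_[d,-e],b.c-a.c,rcond=None)[0]
    A,B=a.c+d*k[0],b.c+e*k[1]; return (A+B)/2,np.linalg.norm(A-B)
def crop(im,x0,y0,x1,y1,k,name):
    cv2.imwrite(name,cv2.resize(im[y0:y1,x0:x1],None,fx=k,fy=k,interpolation=cv2.INTER_CUBIC))
E
python3 - <<'E'
from h import *
s=cv2.imread('pics/side0.png');t=cv2.imread('pics/top0.png')
crop(s,310,170,440,290,5,'pics/s_rack.png')
crop(t,310,180,450,290,5,'pics/t_rack.png')
crop(t,185,120,315,280,3.7,'pics/t_met.png')
crop(s,170,180,390,390,2.8,'pics/s_met.png')
E
```

```text
(no output)
```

View pics/s_rack.png

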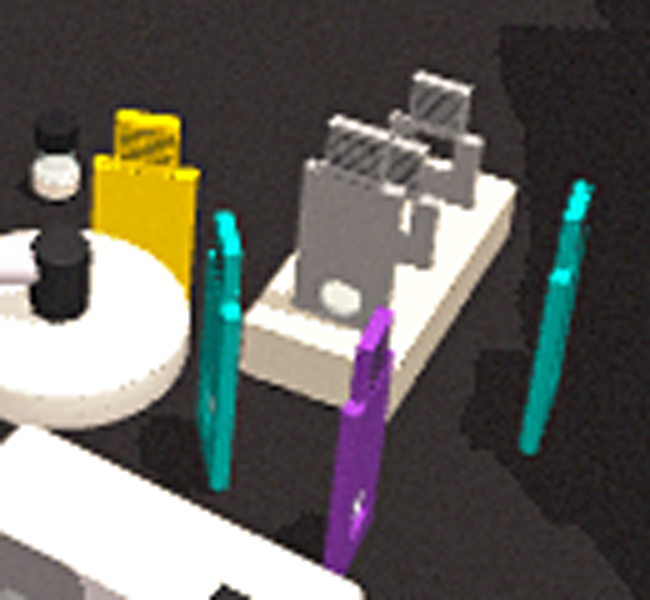

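View pics/t_rack.png

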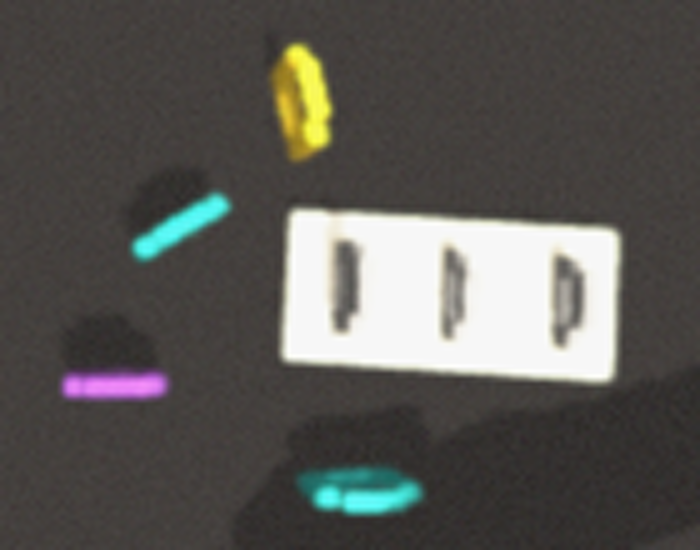

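View pics/t_met.png

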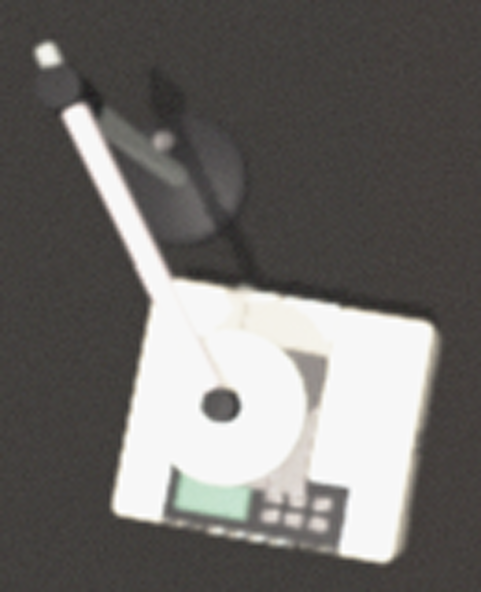

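View pics/s_met.png

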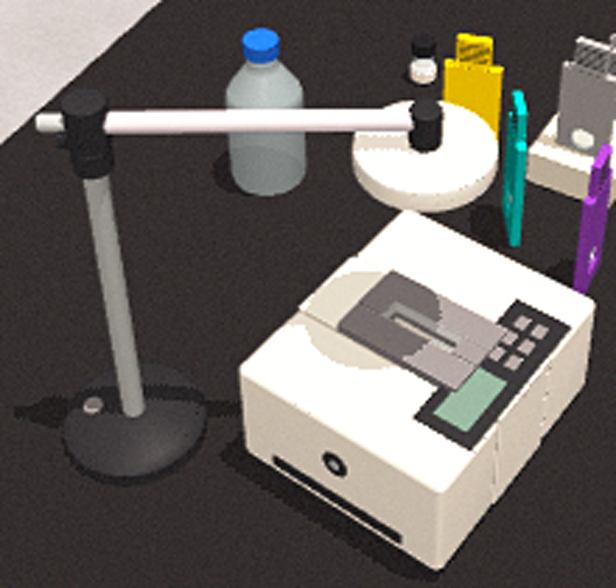

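Run:
```python
from h import *
s=cv2.imread('pics/side0.png');t=cv2.imread('pics/top0.png')
T=C('top');S=C('side')
def blob(im,thr,seed):
    m=(im.min(2)>thr).astype(np.uint8)
    n,l,st,ce=cv2.connectedComponentsWithStats(m)
    k=l[seed[1],seed[0]]; print('area',st[k]); return (l==k).astype(np.uint8)
m=blob(t,190,(390,227)); c=max(cv2.findContours(m,0,2)[0],key=len); r=cv2.minAreaRect(c); print(r); b=cv2.boxPoints(r)
P=np.array([T.pl(p,.034) for p in b]); print('rack',P,P.mean(0),np.linalg.norm(np.diff(P,axis=0),axis=1))
print('rack yaw',[np.degrees(np.arctan2(*(P[(i+1)%4]-P[i])[1::-1])) for i in range(4)])
# meter housing top corners by hand (crop 3.7, origin 185,120)
q=[(155,282),(437,322),(393,562),(114,514)]
Q=np.array([T.pl((185+u/3.7,120+v/3.7),.104) for u,v in q]);print('meter top',Q,Q.mean(0),np.linalg.norm(np.diff(Q,axis=0),axis=1))
q=[(408,211),(592,298),(439,473),(243,368)]  # side crop 2.8 origin 170,180
Q=np.array([S.pl((170+u/2.8,180+v/2.8),.104) for u,v in q]);print('meter side',Q,Q.mean(0),np.linalg.norm(np.diff(Q,axis=0),axis=1))
q=[(391,271),(518,332),(462,390),(338,326)]
Q=np.array([S.pl((170+u/2.8,180+v/2.8),.110) for u,v in q]);print('hood side',Q,Q.mean(0),np.linalg.norm(np.diff(Q,axis=0),axis=1))
print('post',T.pl((185+58/3.7,120+85/3.7),.305), 'head',T.pl((185+221/3.7,120+405/3.7),.299),'headc', T.pl((185+238/3.7,120+408/3.7),.271))
print('hinge tri',tri(T,(185+58/3.7,120+85/3.7),S,(170+85/2.8,180+98/2.8)),'head tri',tri(T,(185+221/3.7,120+405/3.7),S,(170+427/2.8,180+108/2.8)))
# filter top
print('filt top T',T.pl((310+345/5,180+280/5),.15))
crop(s,260,250,390,350,6,'pics/s_hood.png')
crop(t,360,215,440,260,10,'pics/t_rk2.png')
```

```text
area [ 367  222   66   34 1667]
((399.87164306640625, 238.55447387695312), (65.80909729003906, 30.066333770751953), 3.5763344764709473)
rack [[ 0.42144188 -0.19535283  0.034     ]
 [ 0.5037125  -0.20188363  0.034     ]
 [ 0.49123789 -0.38140129  0.034     ]
 [ 0.40954485 -0.37364133  0.034     ]] [ 0.45648428 -0.28806977  0.034     ] [0.08252943 0.17995057 0.08206077]
rack yaw [np.float64(-4.53873276074654), np.float64(-93.97506980560304), np.float64(174.57379613221582), np.float64(86.18236566502925)]
meter top [[ 0.5691245   0.17344613  0.104     ]
 [ 0.53900027 -0.02738726  0.104     ]
 [ 0.37187735  0.00343978  0.104     ]
 [ 0.40568255  0.19953545  0.104     ]] [0.47142117 0.08725852 0.104     ] [0.20308009 0.16994227 0.1989882 ]
meter side [[ 0.5286921  -0.01736039  0.104     ]
 [ 0.37177499  0.00751849  0.104     ]
 [ 0.40998136  0.19093266  0.104     ]
 [ 0.56340532  0.17115429  0.104     ]] [0.46846344 0.08806126 0.104     ] [0.15887712 0.18735123 0.15469354]
hood side [[0.51028269 0.05128749 0.11      ]
 [0.40618759 0.06579793 0.11      ]
 [0.42109599 0.12904441 0.11      ]
 [0.52046043 0.1148055  0.11      ]] [0.46450668 0.09023383 0.11      ] [0.10510158 0.06497982 0.10037948]
post [0.66121432 0.17924193 0.305     ] head [0.4749837 0.082717  0.299    ] headc [0.47409023 0.07868129 0.271     ]
hinge tri (array([0.65868546, 0.17736142, 0.30759079]), np.float64(0.0039624559729840155)) head tri (array([0.47356685, 0.08274967, 0.29634181]), np.float64(0.0031854528064486696))
filt top T [ 0.46187239 -0.21755699  0.15      ]
```

View pics/s_hood.png

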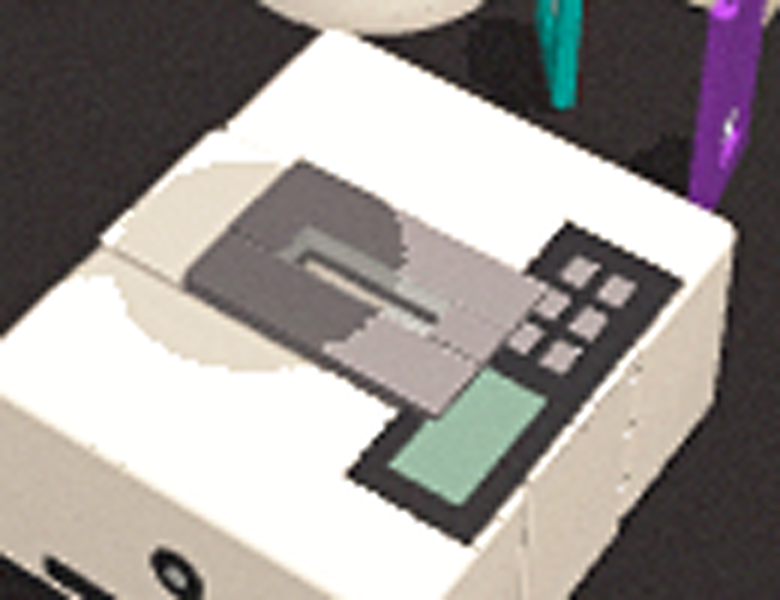

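View pics/t_rk2.png

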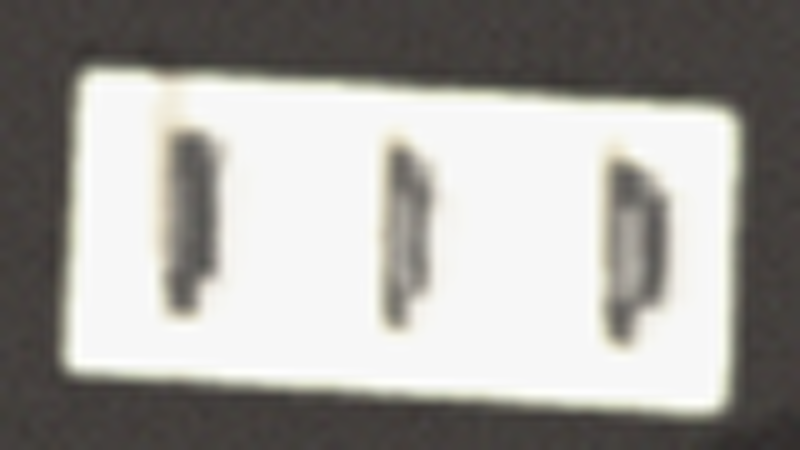

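Candidates in the side view are: the grey tall holder with round glass in the rack slot nearest the meter (350,205); two short grey frames with square openings (388,210) and (398,200); and the yellow (339,208), turquoise (354,240 and 421,235) and purple (382,258) look-alikes. The close crop shows the grey holder at (350,205) has the white round glass just above the rack, so that is the filter. Lamp hinge is at about (.659,.177) and its head at (.474,.083). The 208 mm between them matches the description.

First I'll push the bar, with shut fingers at TCP z≈.265.

Request:
move_arm --rows '[[[1,0,-1,0,0],[1,0,-1,0,0],[1,-0.8,0,1,0],[1,-0.8,0,1,0],[1,-0.8,0,1,0],[1,-0.8,0,1,0],[1,-0.8,0,1,0],[1,-0.8,0,1,0],[1,-0.8,0,1,0],[1,-0.8,0,1,0],[1,-0.8,0,1,0],[1,-0.8,0,1,0]]]'

```text
t: 1.1
ee_pos: [0.4486, -0.2369, 0.2654]
eef_rot: [-1.571, 0.0, -1.121]
wrist_force: [0.6, -0.6, 0.2]
gripper_width: 0.187
```

```bash
cat >> h.py <<'E'
def to(x,y,z=None):
    s=robot.observe(); p=s['ee_pos']; ps=s['eef_rot'][2]; d=np.array([x,y,p[2] if z is None else z])-p
    X=np.array([np.cos(ps),np.sin(ps),0]);Z=np.array([-np.sin(ps),np.cos(ps),0])
    print('t',s['t'],'p',p.round(4),'rot',np.degrees(s['eef_rot']).round(2),'F',s['wrist_force'].round(1),'w',round(s['gripper_width'],3),'units xyz',(np.array([d@X,-d[2],d@Z])/.03).round(3))
E
python3 -c "
from h import *
to(.589,.085,.265)"
```

```text
t 1.1 p [ 0.4486 -0.2369  0.2654] rot [-9.002e+01  2.000e-02 -6.424e+01] F [ 0.6 -0.6  0.2] w 0.187 units xyz [-7.632  0.012  8.877]
```

Request:
move_arm --rows '[[[1,-0.85,0,1,0],[1,-0.85,0,1,0],[1,-0.85,0,1,0],[1,-0.85,0,1,0],[1,-0.85,0,1,0],[1,-0.85,0,1,0],[1,-0.85,0,1,0],[1,-0.85,0,1,0],[1,-0.4,0,0.5,0],[1,0,0,0,0]]]'

```text
t: 1.93
ee_pos: [0.585, 0.0734, 0.2647]
eef_rot: [-1.569, 0.003, -1.113]
wrist_force: [0.0, 0.2, 0.2]
gripper_width: 0.005
```

Run:
```python
from h import *
to(.589,.085,.265)
for n in('side','top'):
    im=robot.snapshot(n); cv2.imwrite(f'pics/{n}1.png',im)
    if n=='side': crop(im,150,120,400,320,3,'pics/s1c.png')
    else: crop(im,170,100,330,260,3.7,'pics/t1c.png')
```

```text
t 1.9333 p [0.585  0.0734 0.2647] rot [-89.91   0.19 -63.76] F [0.  0.2 0.2] w 0.005 units xyz [-0.288 -0.009  0.289]
```

View pics/s1c.png

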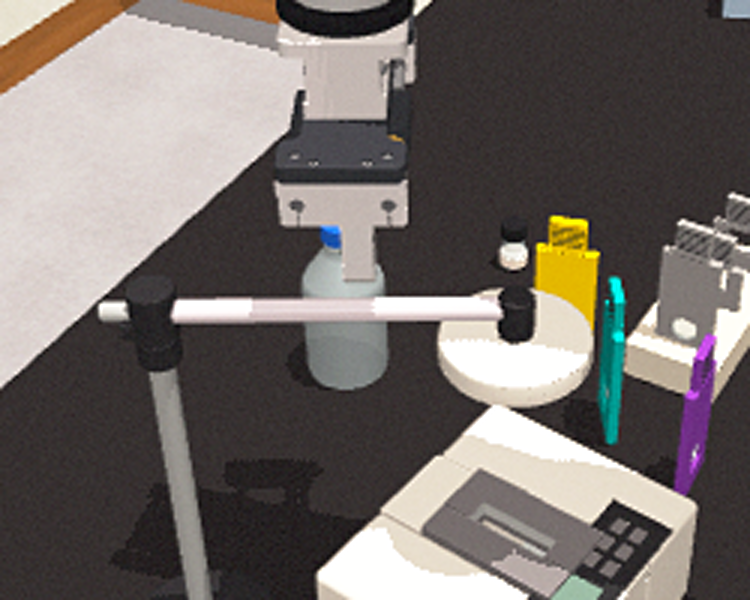

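View pics/t1c.png

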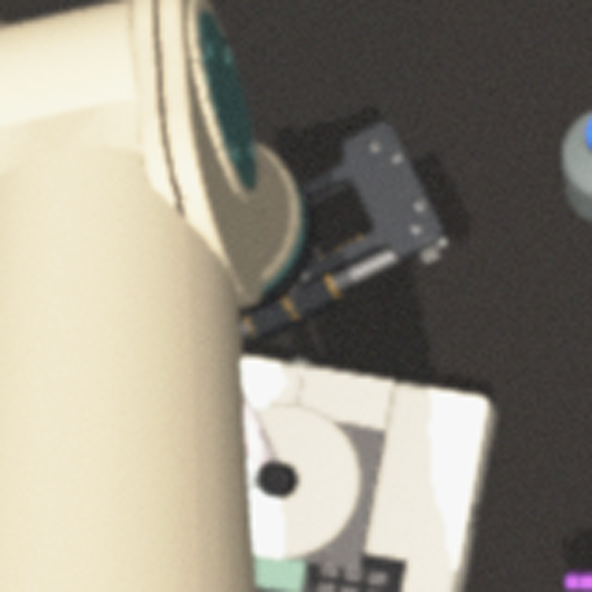

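Run:
```python
from h import *
s=robot.observe();p=s['ee_pos'][:2];ps=-1.121
X=np.array([np.cos(ps),np.sin(ps)]);Z=np.array([-np.sin(ps),np.cos(ps)])
h=np.array([.659,.177])
q=p
for a in np.arange(-132,-226,-7.5):
    g=h+.112*np.array([np.cos(np.radians(a)),np.sin(np.radians(a))]); d=(g-q)/.03; print(a,g.round(3),round(d@X,2),round(d@Z,2)); q=g
```

```text
-132.0 [0.584 0.094] -0.81 0.4
-139.5 [0.574 0.104] -0.46 -0.15
-147.0 [0.565 0.116] -0.48 -0.09
-154.5 [0.558 0.129] -0.49 -0.03
-162.0 [0.552 0.142] -0.49 0.03
-169.5 [0.549 0.157] -0.48 0.1
-177.0 [0.547 0.171] -0.46 0.16
-184.5 [0.547 0.186] -0.44 0.22
-192.0 [0.549 0.2  ] -0.4 0.27
-199.5 [0.553 0.214] -0.37 0.32
-207.0 [0.559 0.228] -0.32 0.37
-214.5 [0.567 0.24 ] -0.27 0.41
-222.0 [0.576 0.252] -0.21 0.44
```

Request:
move_arm --rows '[[[1,-0.8,0,0.4,0],[1,-0.45,0,-0.15,0],[1,-0.5,0,-0.1,0],[1,-0.5,0,0,0],[1,-0.5,0,0,0],[1,-0.5,0,0.1,0],[1,-0.45,0,0.15,0],[1,-0.45,0,0.2,0]]]'

```text
t: 2.7
ee_pos: [0.5456, 0.1839, 0.2658]
eef_rot: [-1.572, -0.003, -1.124]
wrist_force: [1.2, -1.8, 0.9]
gripper_width: 0.003
```

Run:
```python
from h import *
to(.547,.186,.265)
for n in('side',):
    im=robot.snapshot(n); cv2.imwrite(f'pics/{n}2.png',im)
    if n=='side': crop(im,150,120,400,320,3,'pics/s2c.png')
```

```text
t 2.7 p [0.5456 0.1839 0.2658] rot [-90.04  -0.14 -64.38] F [ 1.2 -1.8  0.9] w 0.003 units xyz [-0.044  0.027  0.072]
```

View pics/s2c.png

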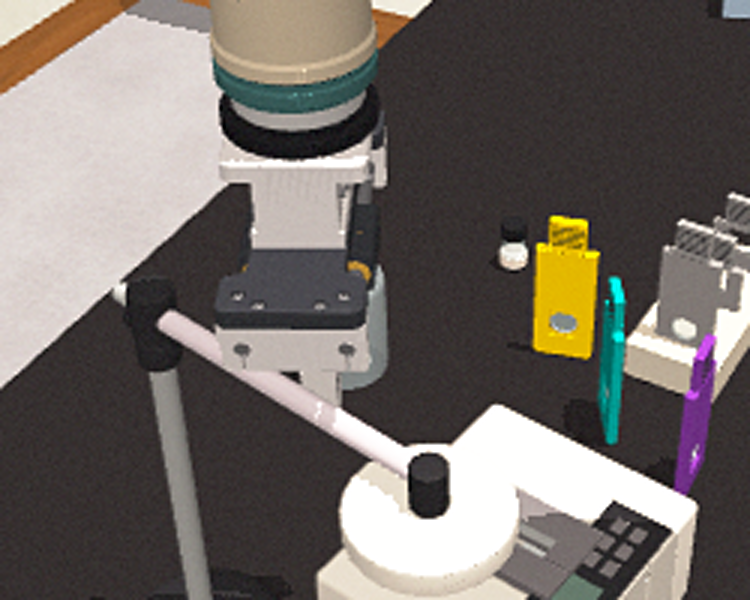

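The finger is pushing the bar and the head has started to move aside. I'll continue along the arc.

Request:
move_arm --rows '[[[1,-0.4,0,0.25,0],[1,-0.4,0,0.3,0],[1,-0.35,0,0.35,0],[1,-0.3,0,0.4,0],[1,-0.25,0,0.4,0],[1,-0.2,0,0.4,0],[1,-0.1,0,0.3,0],[1,0,0,0.15,0],[1,0,0,0,0]]]'

```text
t: 3.5
ee_pos: [0.5893, 0.2748, 0.265]
eef_rot: [-1.571, 0.001, -1.121]
wrist_force: [-0.3, 1.1, -1.6]
gripper_width: 0.005
```

Run:
```python
from h import *
to(.58,.26,.265)
for n in('side',):
    im=robot.snapshot(n); cv2.imwrite(f'pics/{n}3.png',im)
    if n=='side': crop(im,130,100,400,380,2.1,'pics/s3c.png')
```

```text
t 3.5 p [0.5893 0.2748 0.265 ] rot [-9.00e+01  5.00e-02 -6.42e+01] F [-0.3  1.1 -1.6] w 0.005 units xyz [ 0.31  -0.001 -0.496]
```

View pics/s3c.png

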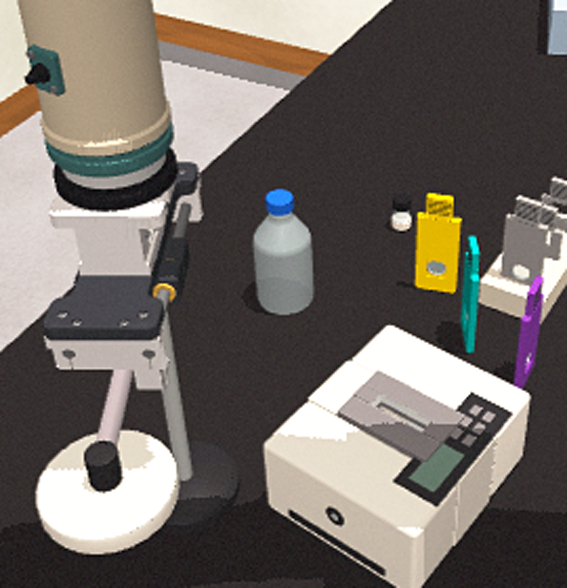

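Run:
```python
from h import *
s=cv2.imread('pics/side3.png')
crop(s,362,182,412,242,10,'pics/s3r.png')
```

```text
(no output)
```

View pics/s3r.png

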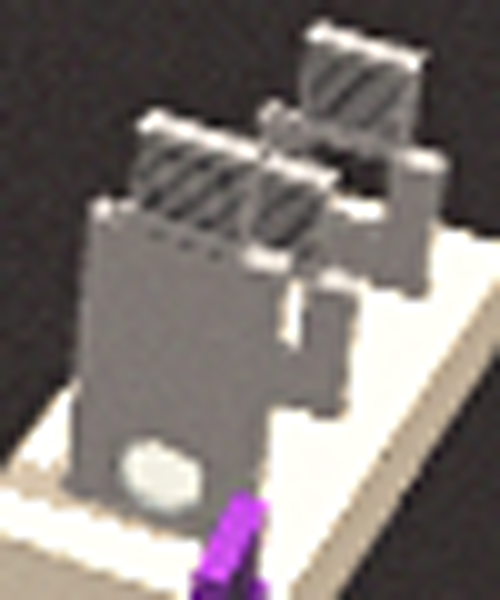

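Request:
move_arm --rows '[[[1,-0.1,-1,-0.2,0],[1,0,-1,0,0],[1,0.5,0,-0.5,1],[1,0.9,0,-0.6,1],[1,0.9,0,-0.6,1],[1,0.9,0,-0.5,1],[1,0.9,0,-0.4,1],[1,0.9,0,-0.3,1],[1,1,0,-0.2,0],[1,1,0,-0.2,0],[1,1,0,-0.2,0],[1,1,0,-0.2,0]]]'

```text
t: 4.55
ee_pos: [0.4967, -0.0126, 0.3259]
eef_rot: [-1.57, 0.0, -1.645]
wrist_force: [-0.7, -0.4, -1.0]
gripper_width: 0.001
```

Run:
```python
from h import *
to(.461,-.226,.30)
```

```text
t 4.55 p [ 0.4967 -0.0126  0.3259] rot [-8.996e+01  2.000e-02 -9.427e+01] F [-0.7 -0.4 -1. ] w 0.001 units xyz [ 7.181  0.862 -0.656]
```

Run:
```python
from h import *
S=C('side');T=C('top')
f=lambda u,v,z:S.pl((362+(u-4.5)/10,182+(v-4.5)/10),z).round(4)
print('glass',f(162,472,.045))
print('tab L,R top mid',f(145,122,.15),f(262,158,.15))
print('shoulder L,R front',f(93,212,.12),f(290,268,.12))
y=np.array([.075,.997,0]);r=np.array([.4565,-.288,0]);x=np.array([.997,-.075,0])
fc=r+.06*y;print(fc)
# project candidates
for dy in(-.232,-.228,-.224,-.220): 
    c=np.array([.461,dy,0]);print(dy,'glass',S.pr(c+.004*y+[0,0,.045]).round(1),'tabTopT',T.pr(c+[0,0,.15]).round(1),'slot T',T.pr(c+[0,0,.034]).round(1))
t=cv2.imread('pics/top0.png'); print(t[231:243,372:388].mean(2).astype(int))
# other two tab:
```

```text
glass [ 0.4566 -0.2306  0.045 ]
tab L,R top mid [ 0.4698 -0.2279  0.15  ] [ 0.4402 -0.2262  0.15  ]
shoulder L,R front [ 0.4803 -0.2278  0.12  ] [ 0.4304 -0.2273  0.12  ]
[ 0.461   -0.22818  0.     ]
-0.232 glass [[375.6 228.8]] tabTopT [[384.9 236.3]] slot T [[379.2 237. ]]
-0.228 glass [[375.1 229.7]] tabTopT [[383.3 236.3]] slot T [[377.8 237. ]]
-0.224 glass [[374.6 230.7]] tabTopT [[381.6 236.3]] slot T [[376.3 237. ]]
-0.22 glass [[374.  231.6]] tabTopT [[380.  236.4]] slot T [[374.8 237. ]]
[[247 247 245 231 189 131  97  95 102 148 215 241 245 246 247 247]
 [247 247 244 230 185 131 102  91  98 147 225 242 244 245 247 247]
 [247 247 244 230 189 140 113  96  96 152 231 242 243 246 247 247]
 [247 247 244 230 189 145 112  95  93 151 230 242 243 246 247 247]
 [247 247 244 229 189 146 114  95  94 146 228 242 244 246 247 247]
 [247 247 244 231 193 149 115  96  90 143 227 242 245 246 247 247]
 [247 247 244 229 189 143 114  95  90 143 229 243 245 247 247 247]
 [247 247 244 227 184 139 112  99  92 152 231 242 245 247 247 247]
 [247 247 244 228 183 137 106  91  94 149 232 243 245 247 247 247]
 [247 247 246 234 189 139 103  92  93 152 230 243 245 247 247 247]
 [247 247 247 240 193 133 104  93  92 150 230 243 246 247 247 247]
 [247 247 247 240 172 112  94 105 134 179 232 243 246 247 247 247]]
```

Run:
```python
from h import *
S=C('side');T=C('top')
t=cv2.imread('pics/top0.png')
print('diff r-b\n',(t[224:252,372:392,2].astype(int)-t[224:252,372:392,0]))
print(t[224:252,372:392].mean(2).astype(int))
print('tcp side1',S.pr([.585,.0734,.2647]),'seen ~(270,212.7)')
m=cv2.resize(t[215:260,360:440],None,fx=10,fy=10,interpolation=cv2.INTER_NEAREST).astype(float)
cv2.imwrite('pics/t_ct.png',np.clip((m-225)*8,0,255).astype(np.uint8))
```

```text
diff r-b
 [[ 0  0  1  6 17 18 11  2  0  0  0  0  0  0  0  1  1  1  1  1]
 [ 0  0  3 12 19 19 11  1  0  0  0  0  0  0  0  0  0  0  0  0]
 [ 0  0  5 16 22 20 15  4  1  0  0  0  0  0  0  0  0  0  0  0]
 [ 0  0  5 18 26 31 28 18 11  4  2  1  0  0  0  0  0  0  0  0]
 [ 0  0  5 19 33 27 21 18 15 11  7  3  0  0  0  0  0  0  0  0]
 [ 0  0  4 19 34 20  9  4  9 13 12  6  1  0  0  0  0  0  0  0]
 [ 0  0  5 19 31 17  6  7  8 12 15  6  1  0  0  0  0  0  0  0]
 [ 0  0  5 20 31 18  7  4  6 11 11  4  2  2  0  0  0  0  0  0]
 [ 0  0  4 20 30 13  9  7  4  9 11  5  3  2  0  0  0  0  0  0]
 [ 0  0  4 20 30 17  8  7  6  7  9  5  4  2  0  0  0  0  0  0]
 [ 0  0  4 21 30 15  7  8  6 10  8  4  4  2  0  0  0  0  0  0]
 [ 0  0  4 21 29 18  8  6  5  9 10  4  3  2  0  0  0  0  0  0]
 [ 0  0  4 20 28 16  8  5  4 10 10  4  3  2  0  0  0  0  0  0]
 [ 0  0  4 21 30 14 10  4  5 10 11  5  2  0  0  0  0  0  0  0]
 [ 0  0  4 20 27 15  8  7  5 11 10  5  2  0  0  0  0  0  0  0]
 [ 0  0  4 20 25 13  7  7  5  9  8  5  2  0  0  0  0  0  0  0]
 [ 0  0  3 16 26 11  8  6  4 11  8  4  2  0  0  0  0  0  0  0]
 [ 0  0  0  9 23 11
[... 2413 characters left out ...]
240 243 246 247 247 247 247 247 247
  247 247]
 [247 247 247 244 201 133 112 154 229 242 245 246 247 247 247 247 247 247
  247 247]
 [247 247 247 245 223 192 177 199 238 245 246 247 247 247 247 247 247 247
  247 247]
 [247 247 247 246 244 243 242 244 246 247 247 247 247 247 247 247 247 247
  247 247]
 [247 247 247 247 247 247 247 247 247 247 247 247 247 247 247 247 247 247
  247 247]
 [247 247 247 247 247 247 247 247 247 247 247 247 247 247 247 247 247 247
  247 247]
 [247 247 247 247 247 247 247 247 247 247 247 247 247 247 247 247 247 247
  247 247]
 [246 246 246 246 246 246 246 246 246 247 247 247 247 247 247 247 247 247
  247 247]]
tcp side1 [[268.63404476 212.529729  ]] seen ~(270,212.7)
```

View pics/t_ct.png

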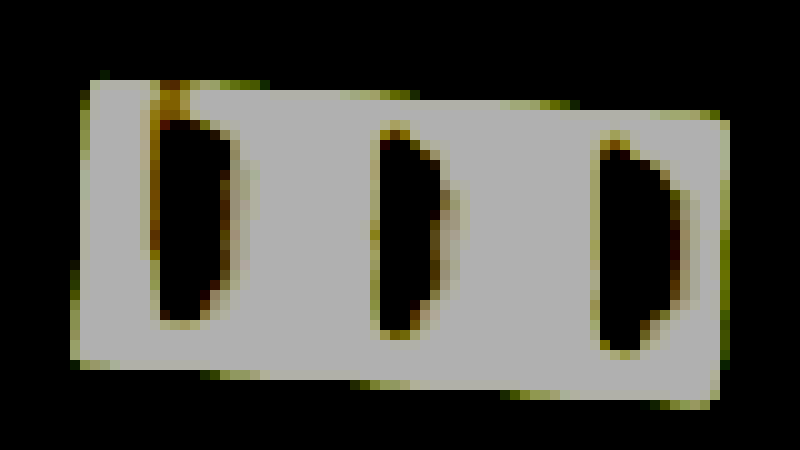

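The filter is at about (.459,-.229). The top and side views differ by about 5 mm in x, so I'll check that once the jaws are near it. Next I'll move over it with the jaws half open and measure the meter from there.

Request:
move_arm --rows '[[[0,1,0,-0.1,0],[0,1,0,-0.1,0],[0,1,0,-0.1,0],[0,1,0,-0.1,0],[0,1,0.2,-0.1,0],[0,1,0.2,-0.1,0],[0,0.8,0.3,-0.1,0],[0,0.3,0.4,0,0],[0,0,0.5,0,0],[0,0,1,0,0],[0,0,0.5,0,0],[0,0,0,0,0]]]'

```text
t: 5.55
ee_pos: [0.4584, -0.221, 0.2298]
eef_rot: [-1.577, 0.002, -1.646]
wrist_force: [-0.4, 0.6, 0.5]
gripper_width: 0.5
```

Run:
```python
from h import *
to(.459,-.229,.19)
S=C('side');T=C('top');p=robot.observe()['ee_pos'];print(S.pr(p),T.pr(p))
for n in('side','top'):
    im=robot.snapshot(n); cv2.imwrite(f'pics/{n}4.png',im)
s=cv2.imread('pics/side4.png');t=cv2.imread('pics/top4.png')
crop(s,340,110,430,240,4.5,'pics/s4a.png')
crop(s,250,245,395,385,4.2,'pics/s4b.png'); crop(t,190,110,330,280,3.5,'pics/t4b.png')
```

```text
t 5.55 p [ 0.4584 -0.221   0.2298] rot [-90.33   0.12 -94.29] F [-0.4  0.6  0.5] w 0.5 units xyz [0.263 1.328 0.04 ]
[[382.91139835 167.84772865]] [[384.80897393 236.97632496]]
```

View pics/s4a.png

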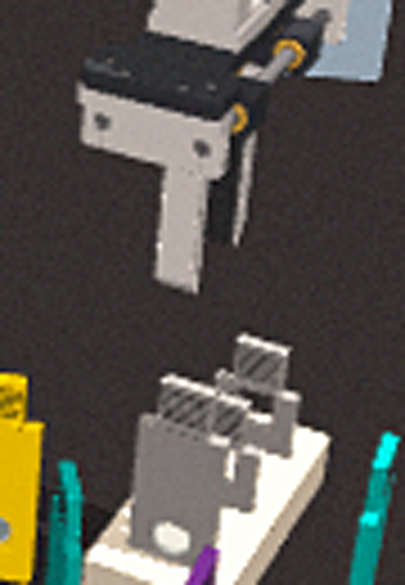

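View pics/s4b.png

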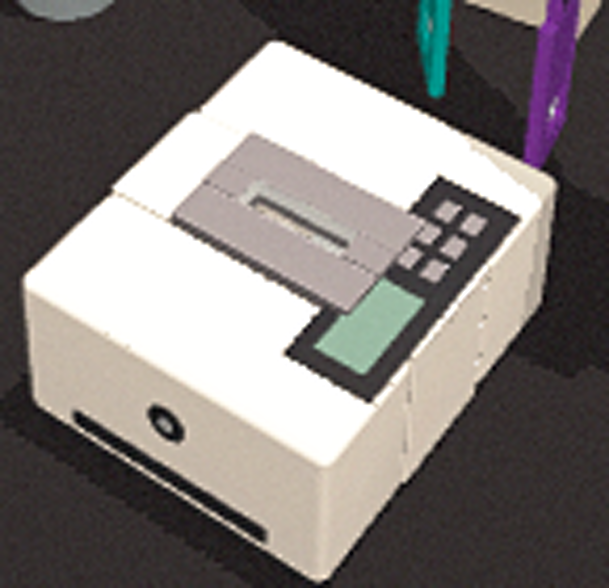

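View pics/t4b.png

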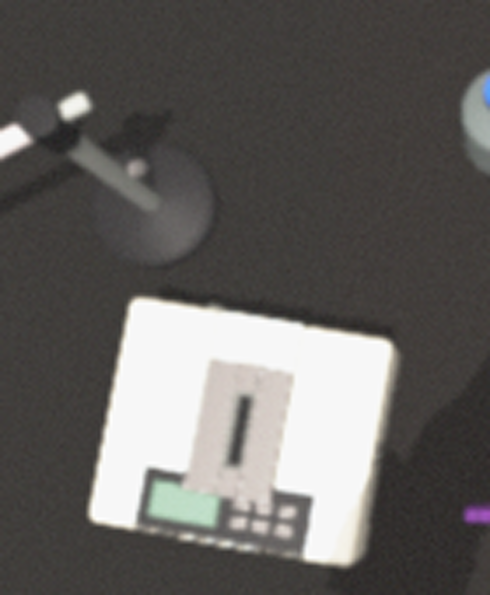

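View pics/top4.png

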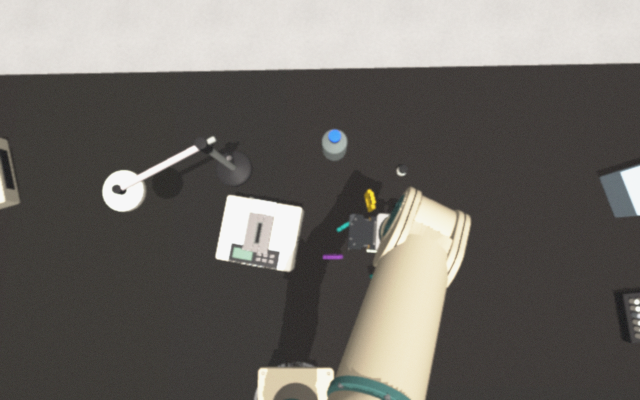

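Run:
```python
from h import *
S=C('side');T=C('top')
s=cv2.imread('pics/side4.png');t=cv2.imread('pics/top4.png')
g=t.mean(2)
sub=g[215:255,245:275]; 
w=np.clip(125-sub,0,None); 
m=(sub<110).astype(np.uint8); n,l,st,ce=cv2.connectedComponentsWithStats(m); print([ (st[i],ce[i]+[245,215]) for i in range(1,n)])
hh=cv2.inRange(t,(150,150,150),(215,205,215)); 
print('fing',S.pr(np.array([[.4606-.008,-.191+.0,.2298],[.4606+.008,-.191,.2298]])), 'tcp', S.pr([.4584,-.221,.2298]))
print(t[233,240:280].tolist())
print(s[300,295:340].tolist())
```

```text
[(array([11,  9,  5, 19, 50], dtype=int32), array([257.96, 233.06])), (array([23, 36,  7,  3, 15], dtype=int32), array([271.        , 252.26666667])), (array([ 8, 38,  3,  2,  5], dtype=int32), array([254.2, 253.6]))]
fing [[381.03524712 175.08001855]
 [374.17102613 173.32367997]] tcp [[382.90181854 167.87276876]]
[[247, 247, 247], [247, 247, 247], [247, 247, 247], [247, 247, 247], [247, 247, 247], [239, 242, 242], [211, 217, 221], [199, 203, 213], [196, 201, 209], [195, 201, 210], [195, 202, 213], [196, 204, 213], [196, 204, 212], [199, 207, 214], [195, 203, 207], [176, 185, 187], [135, 142, 143], [86, 88, 91], [72, 73, 75], [97, 99, 101], [145, 153, 156], [185, 191, 198], [195, 202, 213], [197, 203, 213], [200, 207, 214], [198, 203, 213], [199, 203, 215], [205, 210, 217], [199, 206, 214], [194, 201, 212], [199, 208, 217], [240, 244, 245], [247, 247, 247], [247, 247, 247], [247, 247, 247], [247, 247, 247], [247, 247, 247], [247, 247, 247], [247, 247, 247], [247, 247, 247]]
[[84, 90, 95], [82, 81, 92], [84, 83, 90], [89, 88, 94], [145, 147, 156], [171, 177, 189], [170, 176, 188], [165, 171, 186], [167, 170, 183], [166, 168, 180], [164, 170, 181], [164, 169, 180], [166, 166, 179], [165, 167, 182], [165, 170, 182], [163, 167, 179], [163, 168, 182], [164, 164, 177], [166, 171, 184], [165, 168, 180], [161, 167, 180], [164, 167, 181], [166, 167, 181], [162, 166, 180], [168, 171, 184], [188, 191, 203], [165, 174, 185], [173, 192, 205], [175, 191, 204], [153, 162, 173], [105, 110, 114], [79, 80, 87], [81, 83, 90], [109, 114, 116], [159, 163, 169], [179, 186, 191], [179, 190, 193], [176, 182, 187], [177, 182, 188], [176, 185, 189], [152, 153, 163], [178, 180, 197], [170, 170, 183], [168, 173, 183], [164, 170, 183]]
```

Request:
move_arm --rows '[[[0,0.25,0.5,0,0],[0,0,0.8,0,0],[0,0,0.8,0,0],[0,0,0.8,0,0],[0,0,0.6,0,0],[0,0,0.3,0,0],[0,0,0,0,0]]]'

```text
t: 6.23
ee_pos: [0.4604, -0.2293, 0.1181]
eef_rot: [-1.572, 0.0, -1.645]
wrist_force: [0.4, -0.4, 0.2]
gripper_width: 0.499
```

Run:
```python
from h import *
to(.459,-.229,.116)
im=robot.snapshot('side'); cv2.imwrite('pics/side5.png',im)
crop(im,350,150,420,250,6,'pics/s5.png')
T=C('top'); print('slot top',T.pl((257.96,233.06),.110),T.pl((257.96,233.06),.100))
```

```text
t 6.2333 p [ 0.4604 -0.2293  0.1181] rot [-9.006e+01  2.000e-02 -9.423e+01] F [ 0.4 -0.4  0.2] w 0.499 units xyz [-0.005  0.069 -0.048]
slot top [0.47179428 0.089229   0.11      ] [0.47203599 0.09106519 0.1       ]
```

View pics/s5.png

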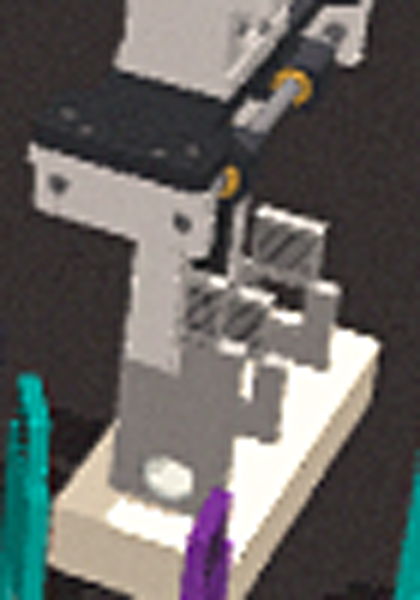

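Request:
move_arm --rows '[[[1,0,0,0,0],[1,0,0,0,0],[1,0,0,0,0],[1,0,0,0,0],[1,0,0,0,0],[1,0,0,0,0]]]'

```text
t: 6.78
ee_pos: [0.4608, -0.2294, 0.1188]
eef_rot: [-1.57, -0.0, -1.645]
wrist_force: [-0.5, -0.5, -0.5]
gripper_width: 0.112
```

Run:
```python
from h import *
to(.459,-.229,.116)
im=robot.snapshot('side'); cv2.imwrite('pics/side6.png',im)
crop(im,350,150,420,250,6,'pics/s6.png')
```

```text
t 6.7833 p [ 0.4608 -0.2294  0.1188] rot [-8.997e+01 -1.000e-02 -9.423e+01] F [-0.5 -0.5 -0.5] w 0.112 units xyz [-0.01   0.094 -0.061]
```

View pics/s6.png

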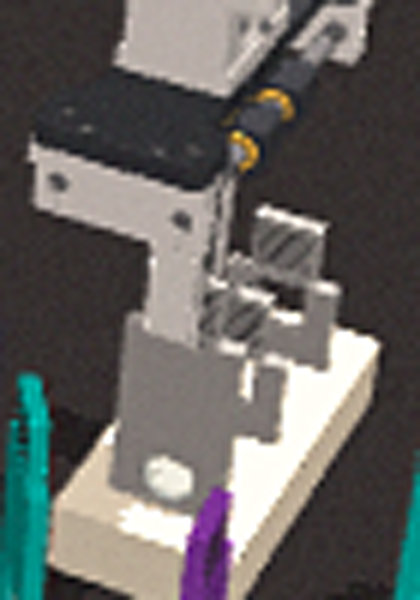

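Request:
move_arm --rows '[[[1,0,0,0,0],[1,0,0,0,0],[1,0,0,0,0]]]'

```text
t: 7.08
ee_pos: [0.4608, -0.2295, 0.1187]
eef_rot: [-1.57, -0.0, -1.645]
wrist_force: [-0.2, 0.6, 3.9]
gripper_width: 0.086
```

Run:
```python
from h import *
print(robot.observe())
```

```text
{'t': 7.0833, 'joint_pos': array([ 0.32458795,  0.56504995,  0.12191247,  1.98123133, -0.1154623 ,
        0.60139932, -1.12165054]), 'qd': array([ 1.46581523e-03, -9.71869933e-04, -4.11025605e-05, -3.31045897e-04,
        3.56988643e-04,  1.43971293e-03,  1.25320989e-03]), 'joint_torque': array([ 1.18718343e-02, -4.36724639e+01,  1.84896391e+00, -1.21091688e+01,
       -1.78911391e-02, -2.31037103e-01, -1.92286469e-03]), 'ee_pos': array([ 0.46076534, -0.22945401,  0.11871346]), 'eef_rot': array([-1.57040975e+00, -7.25738258e-05, -1.64466125e+00]), 'wrist_force': array([-0.2411249 ,  0.58805707,  3.87635128]), 'wrist_torque': array([ 0.11993826,  0.12271861, -0.01027381]), 'gripper_width': 0.08597303949712198}
```

Request:
move_arm --rows '[[[1,0,-0.2,0,0],[1,0,-0.3,0,0],[1,0,-0.5,0,0],[1,0,-0.8,0,0],[1,0,-0.8,0,0],[1,0,-0.8,0,0],[1,0,-0.8,0,0],[1,0,-0.8,0,0],[1,0,-0.5,0,0],[1,0,-0.2,0,0],[1,0,0,0,0]]]'

```text
t: 8.0
ee_pos: [0.4612, -0.2297, 0.2911]
eef_rot: [-1.568, -0.001, -1.645]
wrist_force: [-0.7, 0.5, -0.6]
gripper_width: 0.081
```

Run:
```python
from h import *
to(.470,.0892,.29)
im=robot.snapshot('side'); cv2.imwrite('pics/side7.png',im)
crop(im,340,90,440,250,4,'pics/s7.png')
```

```text
t 8.0 p [ 0.4612 -0.2297  0.2911] rot [-8.983e+01 -5.000e-02 -9.423e+01] F [-0.7  0.5 -0.6] w 0.081 units xyz [-10.623   0.037  -0.491]
```

View pics/s7.png

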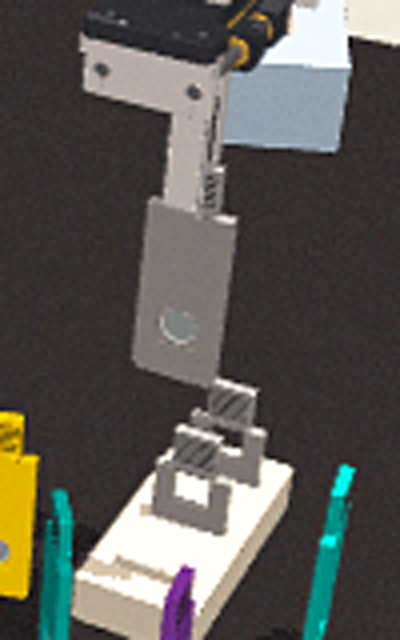

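Run:
```python
from h import *
S=C('side');T=C('top')
t=cv2.imread('pics/top4.png').astype(float); g=t.mean(2); gb=t[:,:,0]
def cross(v,thr,i0,i1):
    for i in range(i0,i1):
        if (v[i]-thr)*(v[i+1]-thr)<=0 and v[i]!=v[i+1]: return i+(thr-v[i])/(v[i+1]-v[i])
def ang(P): 
    P=np.array(P); d=cv2.fitLine(P[:,:2].astype(np.float32),cv2.DIST_HUBER,0,.01,.01).ravel(); return d
L=[];Rr=[];SL=[]
for r in range(217,241):
    a=cross(gb[r],223,236,257); b=None
    for c in range(283,261,-1):
        if gb[r,c]>=223>gb[r,c-1]: b=c-1+(223-gb[r,c-1])/(gb[r,c]-gb[r,c-1]);break
    if a: L.append(T.pl((a,r),.110))
    if b: Rr.append(T.pl((b,r),.110))
    w=np.clip(175-g[r,252:266],0,None)
    if 225<=r<=241 and w.sum()>100: SL.append(T.pl(((w*np.arange(252,266)).sum()/w.sum(),r),.108))
for n,P in(('hoodL',L),('hoodR',Rr),('slot',SL)):
    d=ang(P); d=d*np.sign(d[0]); print(n,len(P),'yaw',np.degrees(np.arctan2(d[1],d[0])).round(2),'at',np.median(P,0).round(4), 'y at x=.470', (d[3]+(.470-d[2])*d[1]/d[0]).round(4))
# housing +x edge & -x, +-y edges
E=[]
for c in range(235,295):
    for r in range(185,225):
        if g[r,c]<150<=g[r+1,c]: E.append(T.pl((c,r+(150-g[r,c])/(g[r+1,c]-g[r,c])),.104)); break
d=ang(E); d*=np.sign(d[1]); print('+x edge',np.degrees(np.arctan2(-d[0],d[1])).round(2),d[2:])
for nm,rng in(('left',range(215,245)),('right',range(215,262))):
    E=[]
    for r in rng:
        cs=range(205,240) if nm=='left' else range(310,280,-1)
        for c in cs:
            k=1 if nm=='left' else -1
            if g[r,c]<150<=g[r,c+k]: E.append(T.pl((c+k*(150-g[r,c])/(g[r,c+k]-g[r,c]),r),.104)); break
    d=ang(E); d*=np.sign(d[0]); print(nm,np.degrees(np.arctan2(d[1],d[0])).round(2),d[2:])
w=g[224:243,257:260];print(g[218:246,256:261].astype(int).tolist())
```

```text
hoodL 24 yaw -9.95 at [0.4838 0.1199 0.11  ] y at x=.470 0.1222
hoodR 24 yaw -10.25 at [0.4834 0.054  0.11  ] y at x=.470 0.0564
slot 16 yaw -10.22 at [0.4733 0.0895 0.108 ] y at x=.470 0.09
+x edge -10.47 [0.55422133 0.05348416]
left -10.22 [0.48183852 0.19051558]
right -11.12 [ 0.4822057  -0.01689231]
[[203, 196, 198, 198, 202], [205, 199, 198, 201, 204], [203, 201, 201, 200, 202], [203, 197, 195, 196, 197], [200, 189, 178, 171, 171], [193, 179, 145, 116, 119], [188, 170, 126, 82, 82], [190, 163, 117, 76, 78], [187, 153, 105, 76, 80], [181, 140, 94, 69, 87], [179, 137, 87, 65, 95], [174, 129, 81, 69, 100], [168, 119, 80, 78, 119], [160, 110, 74, 80, 125], [144, 97, 71, 85, 137], [140, 88, 73, 99, 151], [129, 83, 76, 107, 155], [124, 77, 72, 112, 165], [108, 74, 76, 119, 174], [98, 71, 84, 136, 186], [91, 68, 92, 149, 191], [84, 70, 99, 155, 192], [76, 72, 102, 159, 192], [81, 77, 111, 167, 196], [109, 107, 135, 178, 198], [159, 154, 169, 194, 205], [192, 190, 190, 204, 207], [206, 200, 193, 200, 206]]
```

Run:
```python
from h import *
S=C('side')
f=lambda u,v,z:S.pl((340+(u+.5)/4-.5,90+(v+.5)/4-.5),z)
a,b=f(150,200,.2924),f(237,217,.2924);print('shoulder',a,b,(a+b)/2,np.linalg.norm(a-b))
print('glass',f(179,324,.1824+.035))
# finger bottom tip z .2911
a,b=f(163,203,.2911),f(203,212,.2911);print('finger',a,b,(a+b)/2)
g=lambda u,v,z:S.pl((250+(u+.5)/4.2-.5,245+(v+.5)/4.2-.5),z)
q=[g(253,133,.11),g(430,218,.11),g(350,311,.11),g(173,217,.11)];print('hood',np.array(q),np.mean(q,0))
im=cv2.imread('pics/side7.png');crop(im,365,130,410,195,9,'pics/s7b.png')
im=cv2.imread('pics/side4.png');crop(im,288,272,360,325,10,'pics/s4c.png')
```

```text
shoulder [ 0.48092918 -0.22949113  0.2924    ] [ 0.43209874 -0.23272837  0.2924    ] [ 0.45651396 -0.23110975  0.2924    ] 0.04893763142384138
glass [ 0.45680906 -0.23043785  0.2174    ]
finger [ 0.47403023 -0.23175167  0.2911    ] [ 0.45105595 -0.23199501  0.2911    ] [ 0.46254309 -0.23187334  0.2911    ]
hood [[0.51049969 0.04983024 0.11      ]
 [0.41334829 0.06342606 0.11      ]
 [0.42507839 0.12935622 0.11      ]
 [0.5204636  0.11439943 0.11      ]] [0.46734749 0.08925298 0.11      ]
```

View pics/s7b.png

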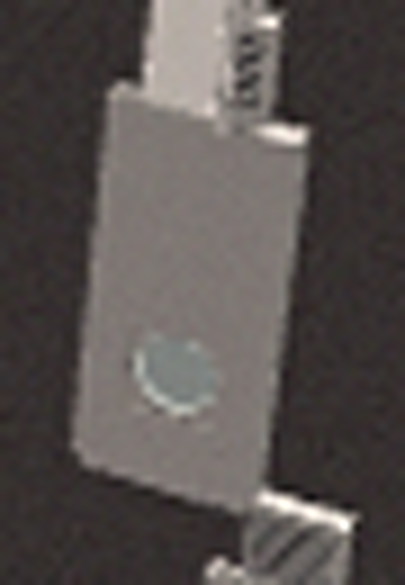

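View pics/s4c.png

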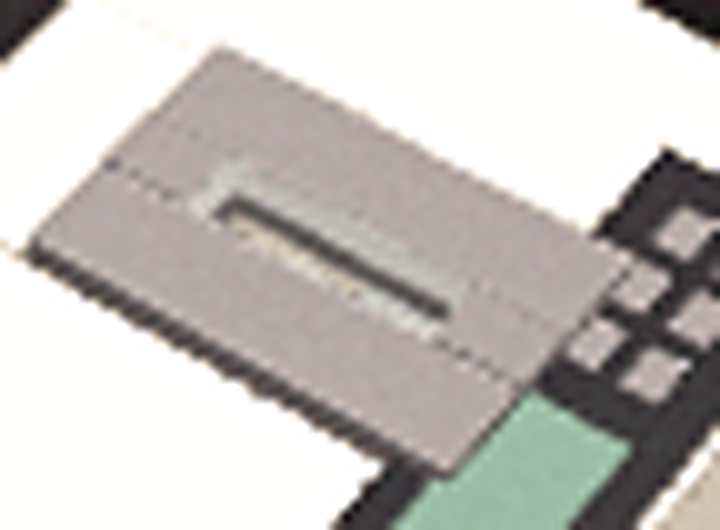

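Request:
move_arm --rows '[[[1,-0.6,0,-0.03,0],[1,-1,0,-0.04,0],[1,-1,0,-0.04,0],[1,-1,0,-0.04,0],[1,-1,0,-0.04,0],[1,-1,0,-0.04,0],[1,-1,0,-0.04,0],[1,-1,0,-0.04,0],[1,-1,0,-0.04,0],[1,-1,0,-0.04,0],[1,-0.7,0,-0.03,0],[1,-0.3,0,-0.01,0]]]'

```text
t: 9.05
ee_pos: [0.4699, 0.0922, 0.288]
eef_rot: [-1.574, 0.001, -1.64]
wrist_force: [0.3, -0.1, -1.5]
gripper_width: 0.079
```

Request:
move_arm --rows '[[[1,0,0,0,0.6],[1,0,0.5,0,0.6],[1,0,0.7,0,0],[1,0,0.5,0,0],[1,0,0.2,0,0],[1,0,0,0,0]]]'

```text
t: 9.55
ee_pos: [0.4697, 0.0875, 0.2306]
eef_rot: [-1.575, -0.002, -1.75]
wrist_force: [0.3, 0.0, -0.8]
gripper_width: 0.083
```

Run:
```python
from h import *
to(.4719,.089,.2337)
for n in('side','top'):
    im=robot.snapshot(n); cv2.imwrite(f'pics/{n}8.png',im)
    if n=='side': crop(im,270,200,370,330,5,'pics/s8.png')
    else: crop(im,190,150,330,280,4,'pics/t8.png')
```

```text
t 9.55 p [0.4697 0.0875 0.2306] rot [ -90.24   -0.14 -100.29] F [ 0.3  0.  -0.8] w 0.083 units xyz [-0.063 -0.102  0.064]
```

View pics/s8.png

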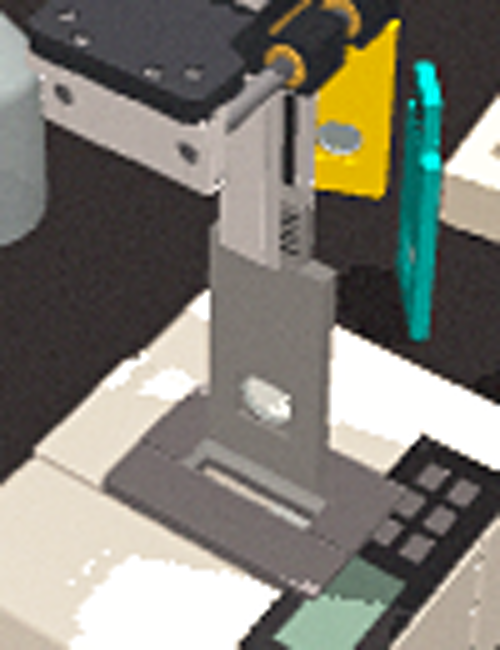

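View pics/t8.png

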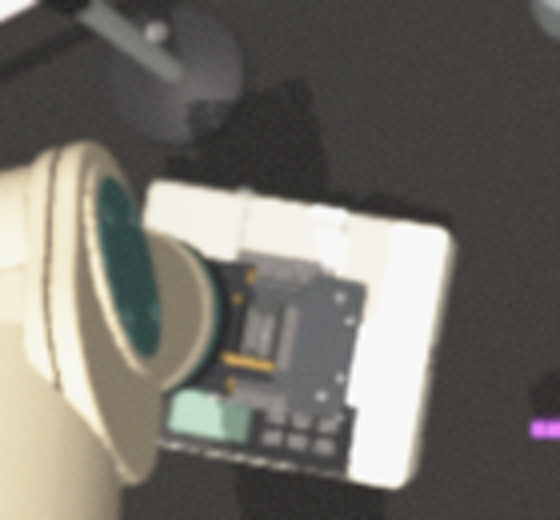

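Run:
```python
from h import *
im=cv2.imread('pics/side8.png')
c=im[265:312,298:348].astype(float); c=np.clip((c-70)*2.2,0,255).astype(np.uint8)
cv2.imwrite('pics/s8z.png',cv2.resize(c,None,fx=12,fy=12,interpolation=cv2.INTER_CUBIC))
```

```text
(no output)
```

View pics/s8z.png

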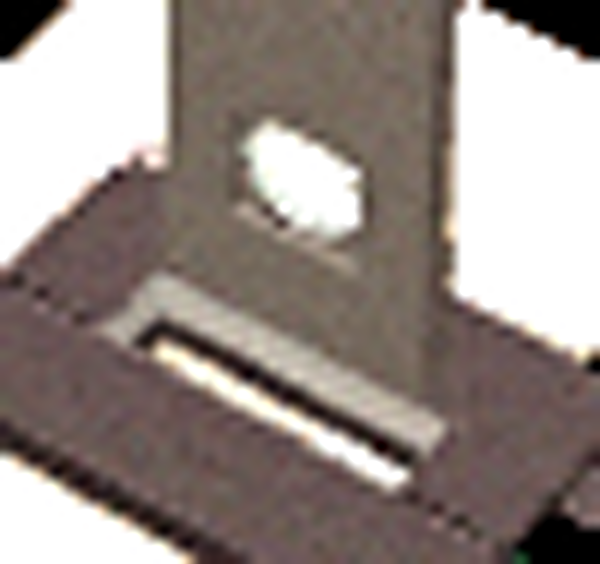

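Run:
```python
from h import *
S=C('side')
f=lambda u,v,z:S.pl((298+(u+.5)/12-.5,265+(v+.5)/12-.5),z)
p=robot.observe()['ee_pos'];print(p)
a,b,c=f(155,272,.11),f(447,425,.11),f(100,332,.11);print('far',a,b,np.linalg.norm(b-a),'yaw',np.degrees(np.arctan2(*(a-b)[1::-1])),'near-left',c,np.linalg.norm(c-a))
yw=np.radians(-10.2);X=np.array([np.cos(yw),np.sin(yw),0]);Y=np.array([-np.sin(yw),np.cos(yw),0])
m=(a+b)/2+.008*Y;print('mouth centre',m)
g0=lambda u,v,z:S.pl((288+(u+.5)/10-.5,272+(v+.5)/10-.5),z)
q=[g0(222,47,.11),g0(637,262,.11),g0(450,472,.11),g0(33,242,.11)];hc=np.mean(q,0);print('hood',np.array(q),hc)
sl=[g0(219,160,.11),g0(470,290,.11)];print('mouth far (pic4)',sl,np.linalg.norm(sl[0]-sl[1]),np.mean(sl,0)+.008*Y)
gl=f(302,182,p[2]-.0737);print('glass',gl)
for ref in(m,hc): print('along x',(gl-ref)@X,'along y',(gl-ref)@Y)
```

```text
[0.47130592 0.0881291  0.23252808]
far [0.49646618 0.07637004 0.11      ] [0.43997947 0.08600151 0.11      ] 0.057301949395398094 yaw -9.676359916410647 near-left [0.49882569 0.0922155  0.11      ] 0.016020167248720477
mouth centre [0.46963951 0.08905934 0.11      ]
hood [[0.51073874 0.04983408 0.11      ]
 [0.41349644 0.0669915  0.11      ]
 [0.42567143 0.12985758 0.11      ]
 [0.52102811 0.11314084 0.11      ]] [0.46773368 0.089956   0.11      ]
mouth far (pic4) [array([0.49786607, 0.07806148, 0.11      ]), array([0.43980733, 0.08758039, 0.11      ])] 0.05883389646534812 [0.47025338 0.0906945  0.11      ]
glass [0.46438355 0.09105913 0.15882808]
along x -0.005527020750549724 along y 0.0010374340739602067
along x -0.0034925318492940154 along y 0.0004924407394881962
```

Request:
move_arm --rows '[[[1,0,0,0.05,0],[1,0,0,0,0],[1,0,0,0,0]]]'

```text
t: 9.9
ee_pos: [0.4733, 0.0884, 0.2332]
eef_rot: [-1.569, 0.001, -1.75]
wrist_force: [0.8, 0.0, -0.2]
gripper_width: 0.086
```

Run:
```python
from h import *
to(.4719,.089,.2337)
im=robot.snapshot('side'); cv2.imwrite('pics/side9.png',im)
to(.4719,.089,.2337)
c=im[250:312,298:348].astype(float); c=np.clip((c-70)*2.2,0,255).astype(np.uint8)
cv2.imwrite('pics/s9z.png',cv2.resize(c,None,fx=9.5,fy=9.5,interpolation=cv2.INTER_CUBIC))
# glass centroid
g=im.mean(2)[268:290,312:334]; print(g.astype(int)[::1,:])
```

```text
t 9.9 p [0.4733 0.0884 0.2332] rot [-8.9910e+01  4.0000e-02 -1.0024e+02] F [ 0.8  0.  -0.2] w 0.086 units xyz [-0.011 -0.017 -0.049]
t 9.95 p [0.4731 0.0884 0.2331] rot [-8.9930e+01  3.0000e-02 -1.0024e+02] F [-0.6  0.8 -1.9] w 0.084 units xyz [-0.011 -0.021 -0.042]
[[117 121 118 119 119 118 119 119 122 117 121 117 118 122 118 120 120 117
  120 115 109 108]
 [116 120 120 116 120 118 119 117 118 116 118 121 119 118 118 121 117 118
  117 117 108 119]
 [118 117 119 122 122 117 122 116 118 117 120 115 117 114 119 121 120 117
  117 120 105 119]
 [121 116 118 119 117 120 124 116 120 120 116 119 116 118 117 119 117 121
  117 115 106 119]
 [117 119 118 111 117 116 119 120 118 118 119 117 118 122 117 117 117 120
  122 117 102 116]
 [116 119 115 108 118 116 121 115 115 115 119 115 119 118 120 117 117 119
  121 119 100 134]
 [119 119 118 108 120 160 189 160 112 115 115 120 117 118 119 117 119 116
  120 118 101 136]
 [119 118 117 109 143 179 215 211 209 160 115 112 117 118 120 115 116 120
  119 113 103 136]
 [119 120 118 113 145 191 210 211 210 214 211 161 115 118 114 118 116 120
  117 121  97 1
[... 513 characters left out ...]
1 166 190 132 117 119 122 117
  116 116  96 152]
 [117 117 119 119 116 119 123 136 140 129 137 132 129 119 114 118 119 119
  117 113 110 203]
 [116 122 115 119 118 118 119 118 127 137 139 131 110 121 119 119 120 118
  116 110 104 179]
 [118 116 117 121 119 114 114 119 118 115 124 139 138 124 113 117 117 120
  117 113 106 147]
 [116 119 119 118 120 120 118 118 118 121 115 118 125 124 118 123 116 119
  120 109 106 149]
 [113 118 117 120 116 119 118 115 122 121 121 118 119 118 118 118 118 119
  120 108 108 147]
 [146 125 113 114 118 119 118 118 118 119 120 116 117 116 121 112 118 117
  120 107 105 118]
 [151 151 141 121 114 117 117 118 116 119 121 117 117 118 119 118 113 116
  119 105 110 106]]
```

View pics/s9z.png

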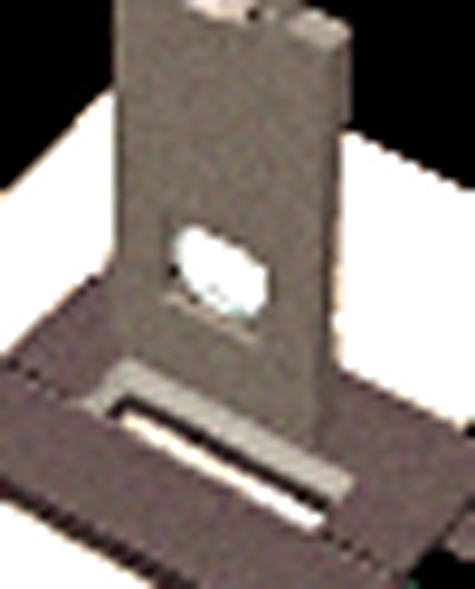

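Run:
```python
from h import *
S=C('side');im=cv2.imread('pics/side9.png').astype(float).mean(2)
np.set_printoptions(linewidth=200)
print('left\n',im[250:290:3,304:316].astype(int));print('right\n',im[256:300:3,326:342].astype(int))
p=np.array([.4732,.0884,.2331]);yw=np.radians(-10.24);X=np.array([np.cos(yw),np.sin(yw),0]);Y=np.array([-np.sin(yw),np.cos(yw),0])
def vp(px,off):
    d=S.ray(px); k=((p+off*Y-S.c)@Y)/(d@Y); Q=S.c+k*d; return (Q-p)@X,Q[2]
for off in(.004,.003):
    print(off,'L',vp((309.8,262),off),vp((309.8,280),off),'R',vp((331.6,270),off),vp((331.6,290),off),'shoulder topleft', )
f=lambda u,v,z:S.pl((298+(u+.5)/9.5-.5,250+(v+.5)/9.5-.5),z)
a,b,c=f(128,360,.11),f(353,480,.11),f(82,405,.11)
for q in(a,b,c): print('mouth',q,'rel TCP x,y',(q-p)@X,(q-p)@Y)
m=(a+b)/2+.008*Y; print('centre rel',(m-p)@X,(m-p)@Y)
```

```text
left
 [[ 50  47  50  49  48  72 123 118 119 119 117 117]
 [ 49  48  49  55  50  76 117 121 118 119 117 119]
 [ 53  56  48  50  48  72 122 118 118 119 115 119]
 [ 53  48  47  45  54 118 117 116 120 117 118 119]
 [ 41  61 173 255 255 254 111 116 119 119 119 121]
 [215 229 223 222 220 196 110 120 117 117 121 116]
 [222 222 220 222 222 195 110 117 117 121 118 119]
 [223 224 222 220 225 195 111 118 121 116 118 119]
 [219 219 224 223 224 198 111 116 119 119 118 108]
 [254 255 255 255 227 136 115 116 116 117 117 111]
 [219 154 101 109 111 115 117 117 116 117 119 118]
 [112 108 116 109 108 114 119 120 117 117 119 119]
 [114 112 114 114 112 113 113 119 116 119 119 118]
 [112 113 108 113 113 136 144 147 151 151 141 121]]
right
 [[118 119 121 118 115 121 115 108 108  61  49  48  35  27  28  33]
 [119 121 120 121 118 119 114 109 108  45  52  48  30  30  32  36]
 [119 117 118 122 118 117 113 107 108  42  48  47  32  27  33  31]
 [120 117 121 119 117 116 111 110 202 255 255 231  93  41  42  47]
 [118 120 120 117 120 115 109 108 198 255 255 254 255 255 255 255]
 [117 119 117 121 117 115 106 119 242
[... 872 characters left out ...]
772258825), np.float64(0.1477415724958412)) shoulder topleft
0.003 L (np.float64(0.01950301683897995), np.float64(0.1897070035273919)) (np.float64(0.019151724988392294), np.float64(0.14258724478574303)) R (np.float64(-0.02898049443476334), np.float64(0.19716452028876785)) (np.float64(-0.03097466533544998), np.float64(0.14648822993754151)) shoulder topleft
mouth [0.49517923 0.0764595  0.11      ] rel TCP x,y 0.023751825002589114 -0.00784302259353617
mouth [0.43999962 0.08635035 0.11      ] rel TCP x,y -0.03230718753539511 -0.007919094750781293
mouth [0.49830893 0.09189603 0.11      ] rel TCP x,y 0.024087492668127885 0.007903999670565206
centre rel -0.0042776812664030136 0.00011894132784127313
```

The side view of the settled pose shows the filter within about 1 mm of the slot's mouth in both x and y. I'll lower it slowly and watch the force.

Request:
move_arm --rows '[[[1,-0.02,0.2,0.02,0],[1,0,0.15,0,0],[1,0,0.1,0,0],[1,0,0.1,0,0],[1,0,0,0,0],[1,0,0,0,0]]]'

```text
t: 10.45
ee_pos: [0.4732, 0.0889, 0.2157]
eef_rot: [-1.571, -0.0, -1.749]
wrist_force: [0.1, 0.2, -0.2]
gripper_width: 0.083
```

Run:
```python
from h import *
to(.4719,.089,.1387)
im=robot.snapshot('side'); cv2.imwrite('pics/side10.png',im)
c=im[250:312,298:348].astype(float); c=np.clip((c-70)*2.2,0,255).astype(np.uint8)
cv2.imwrite('pics/s10z.png',cv2.resize(c,None,fx=9.5,fy=9.5,interpolation=cv2.INTER_CUBIC))
```

```text
t 10.45 p [0.4732 0.0889 0.2157] rot [-9.0030e+01 -2.0000e-02 -1.0023e+02] F [ 0.1  0.2 -0.2] w 0.083 units xyz [ 0.004  2.567 -0.044]
```

View pics/s10z.png

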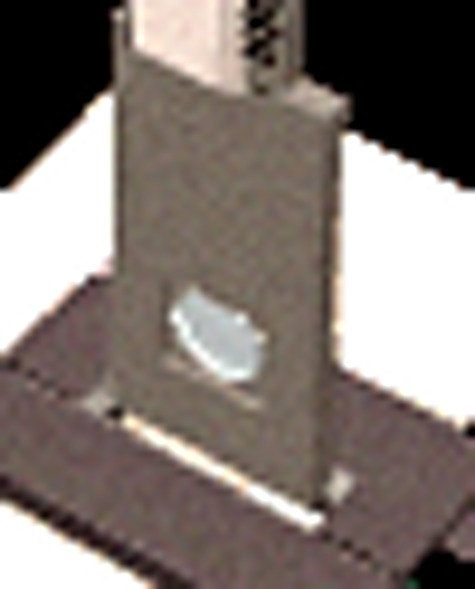

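The filter's foot is in the bevel, with similar margins left and right and no force. I'll keep going slowly.

Request:
move_arm --rows '[[[1,0,0.05,0,0],[1,0,0.05,0,0],[1,0,0.05,0,0],[1,0,0.05,0,0],[1,0,0,0,0],[1,0,0,0,0]]]'

```text
t: 11.0
ee_pos: [0.4733, 0.0889, 0.2099]
eef_rot: [-1.571, -0.0, -1.749]
wrist_force: [0.0, 0.5, -1.3]
gripper_width: 0.081
```

Run:
```python
from h import *
to(.4732,.0889,.1387); print(robot.observe()['wrist_torque'])
```

```text
t 11.0 p [0.4733 0.0889 0.2099] rot [ -90.01   -0.   -100.23] F [ 0.   0.5 -1.3] w 0.081 units xyz [ 0.     2.374 -0.003]
[ 0.042089   -0.0247364   0.00341901]
```

Request:
move_arm --rows '[[[1,0,0.05,0,0],[1,0,0.05,0,0],[1,0,0.05,0,0],[1,0,0.05,0,0],[1,0,0,0,0],[1,0,0,0,0]]]'

```text
t: 11.5
ee_pos: [0.4733, 0.0889, 0.2039]
eef_rot: [-1.571, -0.0, -1.749]
wrist_force: [0.4, 0.4, -0.4]
gripper_width: 0.084
```

Run:
```python
from h import *
to(.4732,.0889,.1387); print(robot.observe()['wrist_torque'])
im=robot.snapshot('side'); cv2.imwrite('pics/side11.png',im)
c=im[250:312,298:348].astype(float); c=np.clip((c-70)*2.2,0,255).astype(np.uint8)
cv2.imwrite('pics/s11z.png',cv2.resize(c,None,fx=9.5,fy=9.5,interpolation=cv2.INTER_CUBIC))
```

```text
t 11.5 p [0.4733 0.0889 0.2039] rot [-9.0010e+01 -1.0000e-02 -1.0023e+02] F [ 0.4  0.4 -0.4] w 0.084 units xyz [ 0.     2.172 -0.003]
[ 0.11557962 -0.02886006  0.00245772]
```

View pics/s11z.png

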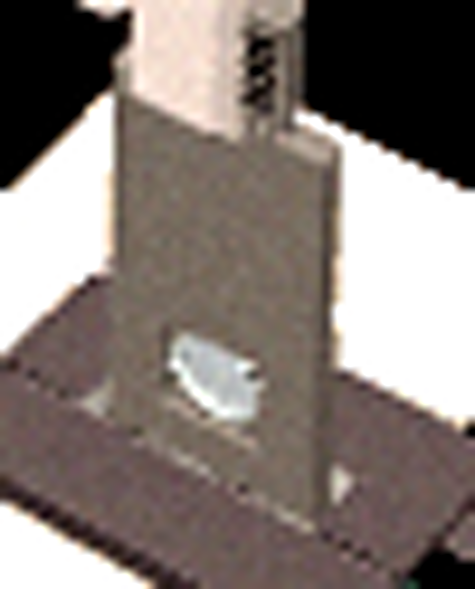

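Request:
move_arm --rows '[[[1,0,0.1,0,0],[1,0,0.1,0,0],[1,0,0.1,0,0],[1,0,0.1,0,0],[1,0,0.1,0,0],[1,0,0,0,0],[1,0,0,0,0]]]'

```text
t: 12.13
ee_pos: [0.4732, 0.0889, 0.1887]
eef_rot: [-1.571, -0.0, -1.749]
wrist_force: [-0.5, -0.0, -0.8]
gripper_width: 0.081
```

Run:
```python
from h import *
to(.4732,.0889,.1387); print(robot.observe()['wrist_torque'])
im=robot.snapshot('side'); cv2.imwrite('pics/side12.png',im)
c=im[240:312,290:350].astype(float); c=np.clip((c-70)*2.2,0,255).astype(np.uint8)
cv2.imwrite('pics/s12z.png',cv2.resize(c,None,fx=8,fy=8,interpolation=cv2.INTER_CUBIC))
```

```text
t 12.1333 p [0.4732 0.0889 0.1887] rot [-9.0020e+01 -1.0000e-02 -1.0023e+02] F [-0.5 -0.  -0.8] w 0.081 units xyz [-1.000e-03  1.668e+00 -2.000e-03]
[0.039516   0.02553878 0.02973701]
```

View pics/s12z.png

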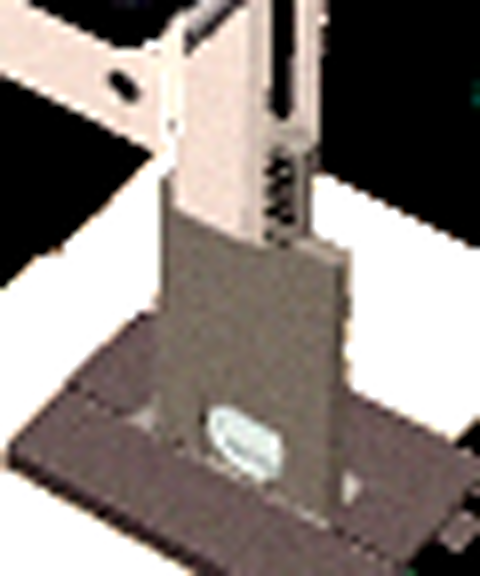

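Request:
move_arm --rows '[[[1,0,0.1,0,0],[1,0,0.1,0,0],[1,0,0.1,0,0],[1,0,0.1,0,0],[1,0,0.1,0,0],[1,0,0.1,0,0],[1,0,0.1,0,0],[1,0,0.1,0,0],[1,0,0,0,0]]]'

```text
t: 12.93
ee_pos: [0.473, 0.0888, 0.1643]
eef_rot: [-1.572, -0.0, -1.749]
wrist_force: [-0.8, 0.5, -0.9]
gripper_width: 0.085
```

Request:
move_arm --rows '[[[1,0,0.1,0,0],[1,0,0.1,0,0],[1,0,0.1,0,0],[1,0,0.1,0,0],[1,0,0.1,0,0],[1,0,0.1,0,0],[1,0,0.1,0,0],[1,0,0.1,0,0],[1,0,0.05,0,0],[1,0,0,0,0],[1,0,0,0,0],[1,0,0,0,0]]]'

```text
t: 13.93
ee_pos: [0.4735, 0.089, 0.1396]
eef_rot: [-1.571, 0.0, -1.749]
wrist_force: [-0.7, -0.4, -1.3]
gripper_width: 0.087
```

Run:
```python
from h import *
to(.4732,.0889,.1387); print(robot.observe()['wrist_torque'])
for n in('side','top'):
    im=robot.snapshot(n); cv2.imwrite(f'pics/{n}13.png',im)
    if n=='side': crop(im,270,190,370,320,4.6,'pics/s13.png')
```

```text
t 13.9333 p [0.4735 0.089  0.1396] rot [-8.9980e+01  1.0000e-02 -1.0023e+02] F [-0.7 -0.4 -1.3] w 0.087 units xyz [ 0.004  0.029 -0.009]
[ 0.0885059   0.01987761 -0.03322346]
```

View pics/s13.png

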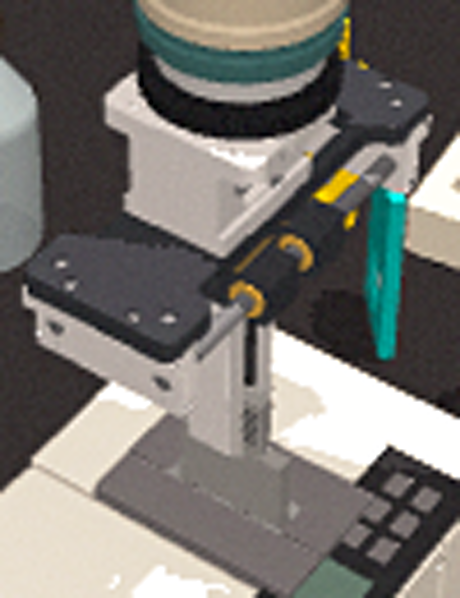

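View pics/side13.png

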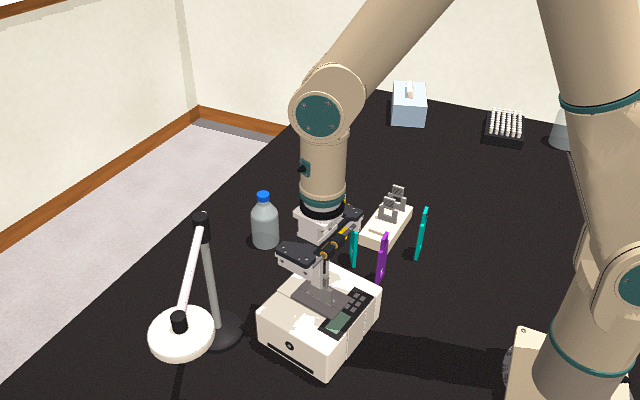

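Run:
```python
from h import *
S=C('side')
im=cv2.imread('pics/side13.png'); 
c=im[275:310,302:340].astype(float); c=np.clip((c-70)*2.2,0,255).astype(np.uint8)
cv2.imwrite('pics/s13z.png',cv2.resize(c,None,fx=16,fy=16,interpolation=cv2.INTER_CUBIC))
def vp(px,p,yw,off):
    yw=np.radians(yw);X=np.array([np.cos(yw),np.sin(yw),0]);Y=np.array([-np.sin(yw),np.cos(yw),0])
    d=S.ray(px); k=((p+off*Y-S.c)@Y)/(d@Y); Q=S.c+k*d; return (Q-p)@X,Q[2]-p[2]
# side7 shoulder corners (crop 9, origin 365,130): left (115,85) right (300,133) 
p7=np.array([.4612,-.2297,.2911]);q=lambda u,v:(365+(u+.5)/9-.5,130+(v+.5)/9-.5)
print('pic7',[vp(q(*a),p7,-4.23,0) for a in((117,88),(297,132))])
q=lambda u,v:(298+(u+.5)/9.5-.5,250+(v+.5)/9.5-.5)
print('pic11 right shoulder',vp(q(322,143),np.array([.4733,.0889,.2039]),-10.2,0))
```

```text
pic7 [(np.float64(0.019350237631327406), np.float64(0.0013196205168933828)), (np.float64(-0.027607467176723913), np.float64(0.00263294407246506))]
pic11 right shoulder (np.float64(-0.02658579089182087), np.float64(0.0033509991402407013))
```

View pics/s13z.png

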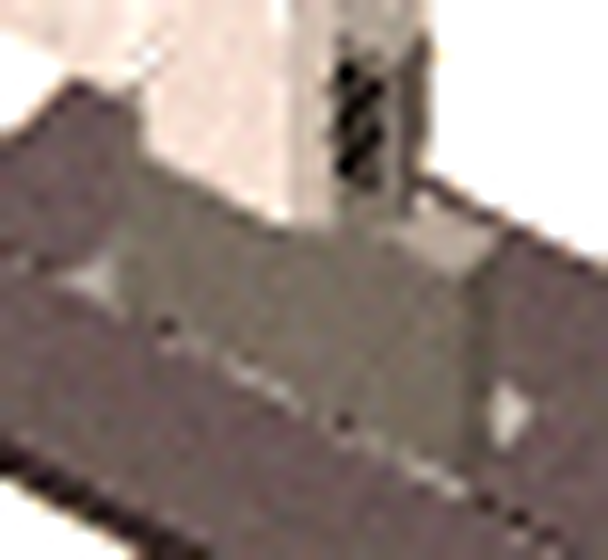

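Run:
```python
from h import *
S=C('side')
p=np.array([.4735,.089,.1396]);yw=np.radians(-10.23);X=np.array([np.cos(yw),np.sin(yw),0]);Y=np.array([-np.sin(yw),np.cos(yw),0])
def vp(u,v,off):
    d=S.ray((302+(u+.5)/16-.5,275+(v+.5)/16-.5)); k=((p+off*Y-S.c)@Y)/(d@Y); Q=S.c+k*d; return ((Q-p)@X).round(4),Q[2].round(4)
print('front right shoulder',vp(468,282,.004),'mid',vp(478,262,0),'back right',vp(497,242,-.004),'back tab foot',vp(415,195,-.004))
print('near mouth edge below (y'+"'"+'+8)',vp(468,492,.008),vp(170,325,.008))
to(.4735,.089,.1387)
```

```text
front right shoulder (np.float64(-0.0306), np.float64(0.1418)) mid (np.float64(-0.0294), np.float64(0.1409)) back right (np.float64(-0.0294), np.float64(0.1408)) back tab foot (np.float64(-0.0177), np.float64(0.1415))
near mouth edge below (y'+8) (np.float64(-0.0344), np.float64(0.1117)) (np.float64(0.009), np.float64(0.1126))
t 14.0333 p [0.4735 0.0889 0.1396] rot [-8.9980e+01  1.0000e-02 -1.0023e+02] F [ 0.1 -0.2 -0.2] w 0.083 units xyz [-0.002  0.031 -0.001]
```

Request:
move_arm --rows '[[[1,0,0.02,0,0],[1,0,0,0,0],[1,0,0,0,0],[1,0,0,0,0],[1,0,0,0,0]]]'

```text
t: 14.45
ee_pos: [0.4734, 0.0889, 0.1389]
eef_rot: [-1.571, 0.0, -1.749]
wrist_force: [0.4, 1.1, -2.0]
gripper_width: 0.084
```

Run:
```python
from h import *
to(.4735,.089,.1387)
im=robot.snapshot('top'); cv2.imwrite('pics/top14.png',im)
T=C('top')
h=T.pl((124,190),.28); print('head',h,np.linalg.norm(h[:2]-[.47,.089]))
```

```text
t 14.45 p [0.4734 0.0889 0.1389] rot [ -90.      0.   -100.23] F [ 0.4  1.1 -2. ] w 0.084 units xyz [-0.003  0.007  0.004]
head [0.56408854 0.35572507 0.28      ] 0.28283372109214333
```

View pics/top14.png

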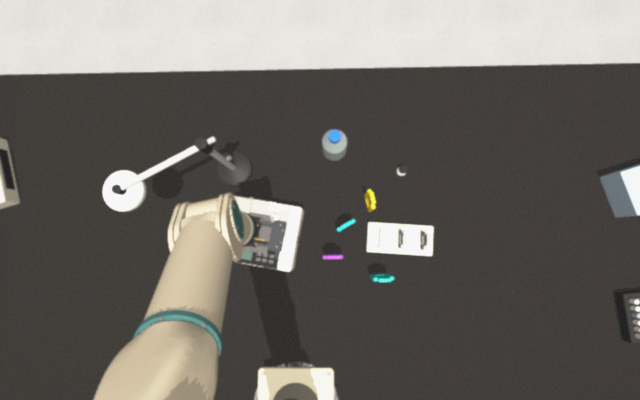

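The lamp head at (124,190) is 0.28 m from the slot. The frames at (401,239) and (423,239), the bottle at (335,143) and the vial at (402,171) are where they were. The filter is held in the slot, so I'm handing the job in.

```bash
python3 -c "
from plant import robot
print(robot.job_done())"
```

```text
the job is handed in; nothing more can be done
None
```

I swung the lamp's arm aside, took the tall round-glass filter out of the rack and lowered it upright through the meter's slot. It is still held in the gripper with the glass at the beam, and I handed the job in at about 14.5 s.

**Last checks:**
- **Lamp:** the head is about 0.28 m from the slot.
- **Insertion:** wrist force readings between the steps stayed under about 2 N, and the gripper opening was steady at about 8 mm. The filter showed no visible slip in the grip.
- **Glass height:** the arm's own position puts the glass centre at about 65.2 mm above the bench. The last side picture, taken before a final 0.7 mm lowering, gave about 64–66 mm. The target is 65 mm.
- **Bystanders:** the two frames, the bottle and the vial look unmoved in the last top picture.

**Disagreement:** the two cameras differed by about 2–5 mm in absolute position. I set the final alignment from the filter and slot seen together in the side view instead.

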